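# Push the tin past the spring stop into its bay

## Robot

A 6-joint arm with a two-finger parallel gripper is mounted at the origin on a cart in front of the work surface, level with it; the furniture and walls round the work are solid. World frame = base frame: x ahead of the robot, y to its left, z up, the work surface at z = 0. Lengths are in m, angles in rad, forces in N, time in s.
With the tool pointing down it reaches from about 0.225 to 0.725 m from the base axis. Payload 3.1 kg.
Tool frame: the origin (TCP) lies at the very end of the fingers, on their centre line; the grasp point (between the pads) lies ctrl.grip_point_offset behind it (ctrl.grip_point_offset is the distance from the TCP to the grasp point, in m); z points along the fingers, y is the line along which they close (so a half turn about z gives the same grasp; the last joint's range is limited). The gripper opens to 85 mm and grips with 20 to 120 N. Pads are 22 mm wide; open, the fingers measure 114 mm over their backs; the gripper's body (76 mm by 85 mm) begins 54 mm behind the grasp point. The pads swing forward as they close: fully open they stand 13 mm farther back than shut.
Start: joints at [-1.364, 0.048, 0.099, 1.622, 0, 1.443], TCP at [0.172, -0.496, 0.197] pointing down, gripper open.
Joint ranges: [-2.91, 2.91], [-0.99, 1.94], [-1.21, 1.42], [-2.12, 2.29], [-1.49, 1.47], [-3.14, 3.14]. Speed limits (rad/s): [2.79, 2.79, 3.14, 3.14, 3.14, 3.14].

## Interface

Orientations are given as a 3x3 rotation matrix whose columns are the frame's x, y, z axes.
In Python, from bench import ctrl gives the robot as it stands.
- The arm moves only by the shell command python3 -m creep 'ROWS'. ROWS is JSON, one flat list of numbers, 5 for each row, row after row: the shift along the world's x, y, z in cm, then the turn about the world's z in rad, then the finger opening in cm, from 0 to 8.54. A call has 1 to 20 rows; each row is the pose to reach, as a shift and turn from the pose commanded when the call began; what a row does not reach only later rows make up. A row lasts 1/12 s, in which the tool goes at most 41.7 mm and 7.16 degrees, less where a joint would pass 70% of its speed; a pose out of reach is approached as far as the arm can. A call with a gripper value outside its range is refused whole. The fingers move at their own pace and stop on an object; the grip force is fixed at half the most. Time passes only in rows, so rows that repeat a pose let the fingers close. It gives the time, the measured TCP pose, the force, the opening and the grip force at its end, in the units of the state.
- ctrl.state(): the state, without advancing time (a new reading comes with each control period).
- ctrl.snapshot(name): name is "scene" or "side" or "wrist"; returns a dict with "pixels" (420x560x3 uint8, red, green, blue), "intrinsics" (3x3 intrinsics, pixels), "cam_to_world" (4x4, takes a point from camera to world coordinates). Camera axes: x right, y up, looking along -z (the intrinsics and any distortion apply to the point x, -y, -z); pixel columns grow to the right and rows downward; lengths in m; the calibration is good to about 2 mm. A picture is of the moment at which its call begins. There is no depth.
- ctrl.finish_job(): hands the job in; it is judged then, once.
The state is a dict: "time_s": time; "q": joint angles; "qvel": joint speeds; "joint_efforts": joint torques, N m; "ee_pos": TCP position; "orientation": TCP orientation; "wrist_force": force on the tool from outside, world axes, zero at the start; "ft_torque": the same for the moment, N m; "gripper_width": opening from 0.0 (shut) to 1.0 (fully open); "finger_force": force on a finger pad.
Only numpy, scipy, OpenCV 4.12 (cv2) and the standard library are available. Lean on these libraries where they do the work, as an engineer would, in place of code of your own. Each camera call takes 0.05 s, during which the arm holds its last target. There are 200 camera calls.

## Task

Lock the flat tin into the bay at the closed end of its storage lane: press the orange strip down with the fingertips so that the two stop pins sink, and keep it down while you push the tin along the lane past the pins. Then let go, so that the pins spring up again behind the tin and lock it in. Only press and push: do not lift or tip the tin, do not let the pins rise under it, and leave the mug, the shaker and the candle where they stand.

Things in the scene. Friction and masses are not known exactly. Their poses are not given: they have to be found in the camera images.
- lane: Fixed wooden lane for one tin, 250 x 96 mm. Origin: on the worktop, under the mid-point between the stop pins; +x = direction to push the tin, z up. Open end at x = -168 mm. The tin slides on two rails (top z = 20 mm, |y| = 24 to 42 mm) between aluminium fences (|y| = 42 to 48 mm, 36 mm high). The 48 mm groove between the rails holds the orange press strip.
- stop (a joint): Travel of the spring stop (orange strip and both pins, one rigid part that moves straight down): 0 = up, 0.009 m = fully down. About 2.5 N starts it, 6 N holds it at the bottom; it springs up when let go. Up, the pins stand 6.5 mm above the rails and block the tin; beyond 0.0065 they are below the rails. Keep it beyond 0.007 while the tin is over the pins.
- strip_end (a point): Point on top of the orange press strip, on its centre line, at the end nearest the lane's open end (lane x = -157.5 mm; z = 19.5 mm when up; moves with the strip). From here the flat strip, 44 mm wide, runs 205 mm along the lane's +x, under the tin and beyond the pins. Press it anywhere; fingertips can slide along it while pressing.
- pins_top (a point): Mid-point between the tops of the two upright steel stop pins (7 mm diameter, at lane x = 0, y = +30 and -30 mm), 26.5 mm above the worktop when up. Fingertips fit between the pins.
- tin: Flat round food tin, blue with a yellow stripe and bare metal lid, 75 mm diameter (radius 37.7 mm), 34 mm high, 0.16 to 0.27 kg, lid up on the rails before the pins. Origin: centre of its underside. Its side meets the pins when its centre is 28 mm before them and has cleared them when its centre is 28 mm past them (lane x = +28 mm); against the end wall its centre is at x = +37 mm.
- mug: White dotted mug, 93 mm high, 92 mm diameter with handle to 127 mm, loose, a bystander. Origin: centre of its underside.
- pepper: Glass shaker with grey cap, 44 mm diameter, 90 mm high, loose, a bystander. Origin: centre of its underside.
- candle: Glass jar candle, 88 mm diameter, 101 mm high, loose, a bystander. Origin: centre of its underside.
- bay (a point): Centre of the bay on the level of the rails (lane x = +33 mm, z = 20 mm), where the tin belongs. The bay lies between the pins and the end wall (50 mm high, inner face at lane x = +75 mm) and leaves the locked tin about 9 mm of play.

How it is judged:
By the outcome, as a careful person would: the job done as asked, in the order asked, and still so for the second after the job is handed in, with the robot touching nothing.
It also fails if it takes over 38 s, if anything falls off the work surface, if the arm or the gripper's body presses on something with over 40 N, if the wrist force passes 120 N, or if a joint passes its speed limit or range.

## Working session

There is one attempt and no reset: what is moved stays moved. The work goes in short steps, Python scripts to look and compute and a shell command to move; the robot and the scene stay as the last step left them, time stands still between calls to the robot, and variables do not carry over. Pictures are saved under pics/ and viewed, at most 10 in all, crops included, and the job is handed in when it is done.

```bash
mkdir -p pics; python3 - <<'E'
from bench import ctrl
import cv2
for n in("scene","side"):
    s=ctrl.snapshot(n); cv2.imwrite(f"pics/{n}0.png",cv2.resize(s["pixels"][...,::-1],(784,588),interpolation=cv2.INTER_CUBIC))
    print(n,s["intrinsics"].tolist(),s["cam_to_world"].round(4).tolist(),[k for k in s])
st=ctrl.state();print(st, ctrl.grip_point_offset)
E
```

```text
scene [[505.8348556135669, 0.0, 278.8780253316165], [0.0, 505.8348556135669, 210.5789615908404], [0.0, 0.0, 1.0]] [[0.8917, 0.3587, -0.2762, 0.2941], [-0.4525, 0.6919, -0.5626, -0.719], [-0.0107, 0.6267, 0.7792, 0.9244], [0.0, 0.0, 0.0, 1.0]] ['pixels', 'intrinsics', 'cam_to_world']
side [[410.3863184896806, 0.0, 276.7399494512818], [0.0, 410.3863184896806, 211.2430026929038], [0.0, 0.0, 1.0]] [[0.8711, 0.2028, -0.4472, 0.134], [-0.491, 0.3748, -0.7864, -0.9065], [0.0081, 0.9047, 0.4261, 0.4974], [0.0, 0.0, 0.0, 1.0]] ['pixels', 'intrinsics', 'cam_to_world']
{'time_s': 0.1, 'q': array([-1.36382054e+00,  4.87013615e-02,  9.77515555e-02,  1.62197035e+00,
        1.07992565e-05,  1.44300274e+00]), 'qvel': array([-0.00039295, -0.00106005,  0.00297593, -0.00015272,  0.00150002,
        0.00028237]), 'joint_efforts': array([ 3.12047821e-03, -3.39852583e+01,  3.20934927e+01,  1.57953036e-02,
        3.09718826e-05,  2.95799779e-06]), 'ee_pos': array([ 0.17235767, -0.49525381,  0.19561995]), 'orientation': array([[ 9.44486174e-01,  3.28550889e-01, -4.25880941e-04],
       [ 3.28551044e-01, -9.44483924e-01,  2.08072080e-03],
       [ 2.81384965e-04, -2.10513565e-03, -9.99997745e-01]]), 'wrist_force': array([-0.0285298 , -0.15457463, -0.76053451]), 'ft_torque': array([-0.01567175,  0.01711611, -0.01577284]), 'finger_force': 0.0, 'gripper_width': 0.998512504151515} 0.0187
```

View pics/scene0.png

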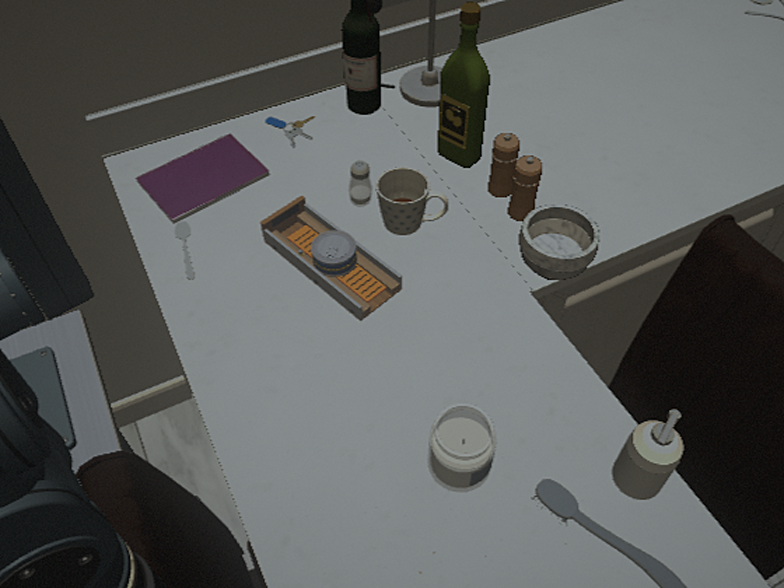

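View pics/side0.png

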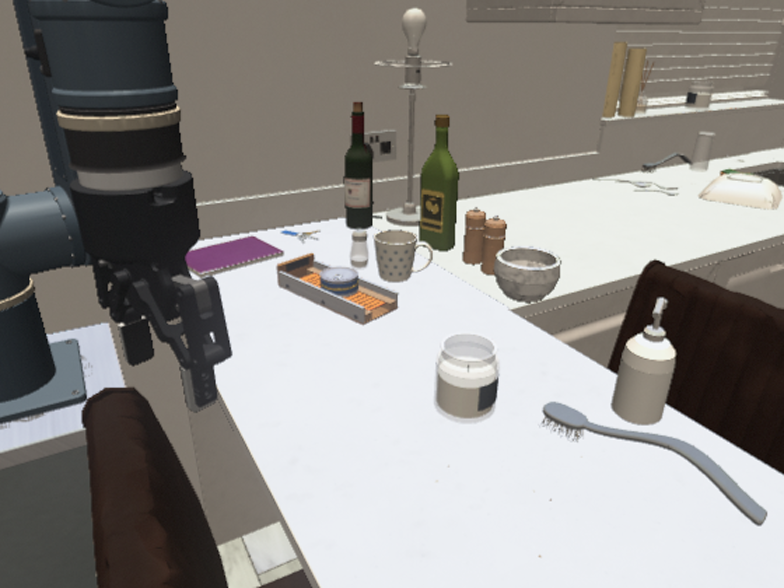

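The scene picture shows the lane with its closed end at upper left (about 283,212 in the 784-wide view) and its open end at lower right (about 382,298). The tin is at (334,252), the mug at (404,200), the shaker at (360,183) and the candle at (462,440).

```bash
cat > h.py <<'E'
import numpy as np
def ray(K,T,u,v,z):
    K=np.array(K);T=np.array(T)
    d=T[:3,:3]@np.array([(u-K[0,2])/K[0,0],-(v-K[1,2])/K[1,1],-1]);o=T[:3,3]
    return o+d*(z-o[2])/d[2]
def proj(K,T,p):
    c=np.linalg.inv(T)@np.r_[p,1];return K[0,0]*c[0]/-c[2]+K[0,2],K[1,1]*-c[1]/-c[2]+K[1,2]
E
python3 - <<'E'
from bench import ctrl
import cv2
from h import *
s=ctrl.snapshot("scene")
K,T=s["intrinsics"],s["cam_to_world"]
f=560/784
c=s["pixels"][135:235,180:295,::-1]
cv2.imwrite("pics/crop1.png",cv2.resize(c,None,fx=6,fy=6,interpolation=cv2.INTER_CUBIC))
for n,u,v,z in[("open L",362,317,0),("openfence top right",400,281,.036),("closed tl",263,222,.05),("closed tr",301,199,.05),("tin",334,246,.054),("mug rim",403,184,.093),("pepper",360,168,.09),("candle",463,428,.1)]:
    print(n,ray(K,T,u*f,v*f,z).round(3))
E
```

```text
open L [ 0.559 -0.072 -0.   ]
openfence top right [ 0.636 -0.059  0.036]
closed tl [0.481 0.158 0.05 ]
closed tr [0.562 0.181 0.05 ]
tin [0.566 0.046 0.054]
mug rim [0.719 0.09  0.093]
pepper [0.672 0.165 0.09 ]
candle [ 0.57  -0.365  0.1  ]
```

View pics/crop1.png

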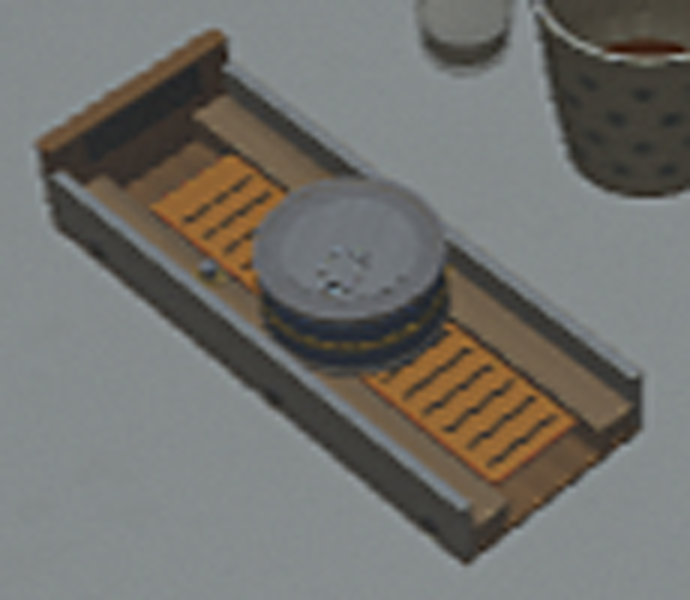

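The crop shows the lane clearly. Strip corners are at crop (495,480), (577,425), (152,203) and (235,155), the near pin at (207,266), and the tin lid is centred at (350,250).

```bash
python3 - <<'E'
from bench import ctrl
from h import *
from scipy.optimize import least_squares
s=ctrl.snapshot("scene");K,T=s["intrinsics"],s["cam_to_world"]
P=[(-168,48,36,468,508),(-168,48,0,468,562),(-168,-48,36,640,378),(-168,-48,0,640,430),(-157.5,22,19.5,495,480),(-157.5,-22,19.5,577,425),(47.5,22,19.5,152,203),(47.5,-22,19.5,235,155),(82,48,50,38,148),(82,-48,50,225,35),(0,30,26.5,207,266)]
def w(p,l):
    c,s_=np.cos(p[2]),np.sin(p[2]);return np.array([p[0]+c*l[0]-s_*l[1],p[1]+s_*l[0]+c*l[1],l[2]])
px=lambda u,v:((u+.5)/6-.5+180,(v+.5)/6-.5+135)
r=least_squares(lambda p:np.concatenate([np.array(proj(K,T,w(p,np.array(q[:3])/1e3)))-px(*q[3:]) for q in P]),[.55,.07,1.9])
p=r.x;print(p,np.degrees(p[2]));print(r.fun.reshape(-1,2).round(1).tolist())
t=ray(K,T,*px(350,250),.054);d=t-np.r_[p[:2],0];c,s_=np.cos(p[2]),np.sin(p[2])
print("tin",t,"lane",c*d[0]+s_*d[1],-s_*d[0]+c*d[1])
st=ctrl.state();e=st["ee_pos"];R=st["orientation"]
yaw=np.arctan2(R[1,0],R[0,0]);print("turn",p[2]-yaw)
for x in(-.13,-.11,-.02,-.012):
    g=w(p,(x,0,0));print(x,g,(g[:2]-e[:2])*100)
E
```

```text
[0.54769935 0.09651543 1.87967759] 107.69759302869407
[[-1.0, 0.6], [-0.3, 1.2], [0.8, -1.1], [0.8, 0.1], [0.0, 0.7], [0.1, -0.7], [0.0, 0.7], [-0.2, -0.4], [0.1, -0.6], [-0.8, -1.2], [0.5, 0.1]]
tin [0.56412455 0.04549143 0.054     ] lane -0.05360239523740583 -0.00013693246269314875
turn 1.5448441158721051
-0.13 [ 0.58721844 -0.02733223  0.        ] [41.48089194 46.80759091]
-0.11 [ 0.58113858 -0.00827874  0.        ] [40.87290586 48.71293942]
-0.02 [0.55377921 0.07746194 0.        ] [38.13696851 57.28700769]
-0.012 [0.55134726 0.08508334 0.        ] [37.89377408 58.04914709]
```

```bash
python3 -m creep '[1,1.2,0,0.04,8,3,3.6,0,0.12,6,5.5,6.4,0,0.21,4,8,9.2,0,0.3,2,10.5,12,0,0.4,0,13,14.9,0,0.5,0,15.5,17.8,0,0.6,0,18,20.6,0,0.7,0,20.5,23.5,0,0.8,0,23,26.4,0,0.9,0,25.5,29.2,0,1.0,0,28,32,0,1.1,0,30.5,34.9,0,1.2,0,33,37.8,-1,1.3,0,35.5,40.6,-2,1.4,0,38,43.5,-4,1.48,0,40,45.8,-6,1.545,0,41.3,47.3,-8,1.545,0,41.3,47.3,-9,1.545,0,41.3,47.3,-9,1.545,0]'
python3 - <<'E'
from bench import ctrl
import cv2
s=ctrl.snapshot("scene");cv2.imwrite("pics/a.png",cv2.resize(s["pixels"][105:255,170:330,::-1],None,fx=4,fy=4,interpolation=cv2.INTER_CUBIC))
s=ctrl.snapshot("wrist");cv2.imwrite("pics/w.png",s["pixels"][...,::-1])
E
```

```text
time_s: 1.87
ee_pos: [0.5827, -0.0208, 0.1027]
orientation: [[-0.307, 0.952, -0.008], [0.952, 0.307, 0.001], [0.003, -0.007, -1.0]]
wrist_force: [-0.4, -0.2, -0.4]
gripper_width: 0.0
finger_force: 0.0
```

View pics/w.png

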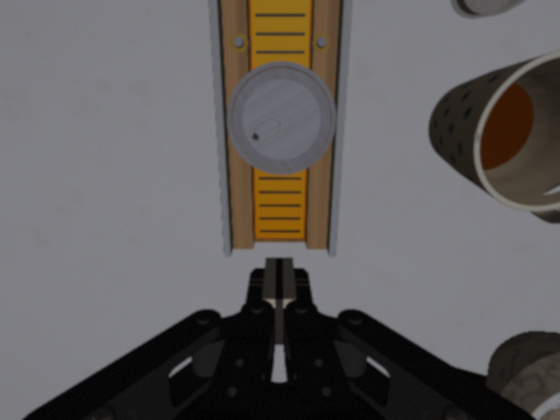

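View pics/a.png

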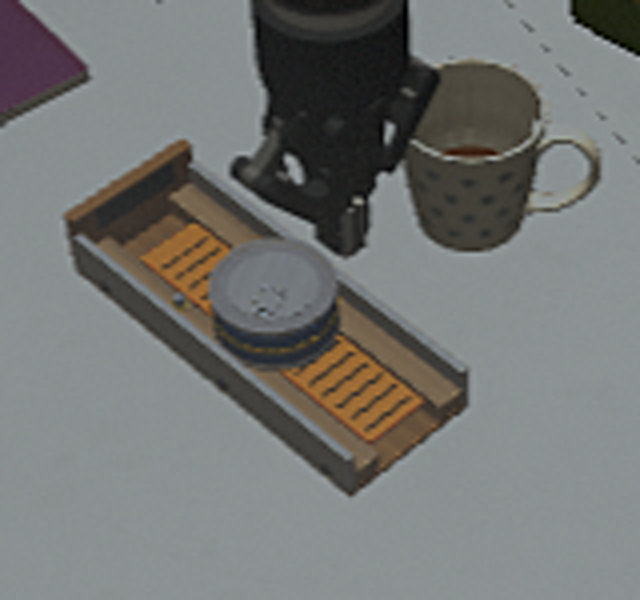

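The wrist picture shows the lane straight ahead: pins at (239,42) and (322,42), strip end at (280,241), closed fingertips at (279,262), and the strip wider than the fingers. In the scene crop the right-hand knuckle is at (420,75) and the left one at (240,170), so I'll check their height against the fences.

```bash
cat >> h.py <<'E'
L=[0.54769935,0.09651543,1.87967759]
def lane(q,L=L):
    c,s=np.cos(L[2]),np.sin(L[2]);d=np.array(q[:2])-L[:2];return np.array([c*d[0]+s*d[1],-s*d[0]+c*d[1]]).round(4)
E
python3 - <<'E'
from bench import ctrl
from h import *
s=ctrl.snapshot("wrist");K,T=s["intrinsics"],s["cam_to_world"]
for n,u,v,z in[("pinL",239,41,.0265),("pinR",322,41,.0265),("strip_end",280,241,.0195),("tin",281,119,.054)]:print(n,lane(ray(K,T,u,v,z)))
st=ctrl.state();e,R=st["ee_pos"],st["orientation"];print("tcp",e,lane(e),np.arctan2(R[1,0],R[0,0]),st["wrist_force"])
s=ctrl.snapshot("scene");K,T=s["intrinsics"],s["cam_to_world"]
for u,v in[(240,182),(410,140),(350,250)]:
    u,v=170+u/4,105+v/4
    a=ray(K,T,u,v,0);b=ray(K,T,u,v,.3)  # intersect plane through e with normal R[:,0]
    k=np.dot(e-a,R[:,0])/np.dot(b-a,R[:,0]);q=a+k*(b-a)-e;print("across",q@R[:,1],"above tip",q[2])
E
```

```text
pinL [-0.0023  0.0298]
pinR [-0.0024 -0.0298]
strip_end [-0.1634  0.0003]
tin [-0.0546 -0.0003]
tcp [ 0.58525799 -0.0234455   0.10783248] [-0.1257  0.0007] 1.8792982032183672 [0.4470969  0.38857334 0.92512519]
across -0.06599593335239543 above tip 0.12613605847481726
across 0.047427989355065016 above tip 0.07806179329097021
across 0.001070700812250381 above tip 0.02873449465331293
```

```bash
python3 - <<'E'
from bench import ctrl
from h import *
import cv2
e=ctrl.state()["ee_pos"]
for n,(r,c,f) in {"scene":((105,255),(170,330),4),"side":((90,240),(170,330),4)}.items():
    s=ctrl.snapshot(n);K,T=s["intrinsics"],s["cam_to_world"]
    im=np.ascontiguousarray(s["pixels"][r[0]:r[1],c[0]:c[1],::-1]);im=cv2.resize(im,None,fx=f,fy=f,interpolation=cv2.INTER_CUBIC)
    u,v=proj(K,T,e);print(n,(u-c[0])*f,(v-r[0])*f)
    cv2.drawMarker(im,(int((u-c[0])*f),int((v-r[0])*f)),(0,0,255),0,14,1)
    cv2.imwrite(f"pics/b_{n}.png",im)
cv2.imwrite("pics/b.png",cv2.resize(np.hstack([cv2.imread("pics/b_scene.png"),cv2.imread("pics/b_side.png")]),(800,375),interpolation=cv2.INTER_AREA))
E
```

```text
scene 351.92632939180294 286.61295504653765
side 360.39353443223104 375.82116603286886
```

View pics/b.png

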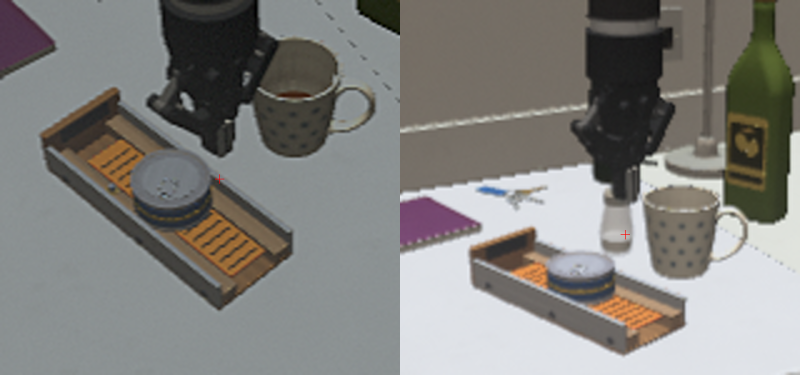

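Both views put the visible fingertip about 3 cm above the projected TCP (red marks). I'll go down part way and check up close.

```bash
python3 -m creep '[0,0,-2,0,0,0,0,-4,0,0,0,0,-6,0,0,0,0,-7,0,0,0,0,-7,0,0]'
python3 - <<'E'
from bench import ctrl
from h import *
import cv2
st=ctrl.state();e=st["ee_pos"];print(e,lane(e),st["wrist_force"],st["gripper_width"])
ims=[]
for n,(r,c) in {"scene":((120,240),(190,290)),"side":((140,240),(200,300))}.items():
    s=ctrl.snapshot(n);K,T=s["intrinsics"],s["cam_to_world"];f=500/(r[1]-r[0])
    im=cv2.resize(np.ascontiguousarray(s["pixels"][r[0]:r[1],c[0]:c[1],::-1]),None,fx=f,fy=f,interpolation=cv2.INTER_CUBIC)
    u,v=proj(K,T,e);cv2.drawMarker(im,(int((u-c[0])*f),int((v-r[0])*f)),(0,0,255),0,14,1);ims.append(im[:500,:400])
cv2.imwrite("pics/c.png",np.hstack(ims))
E
```

```text
time_s: 2.58
ee_pos: [0.5833, -0.0232, 0.0344]
orientation: [[-0.303, 0.953, -0.004], [0.953, 0.303, 0.001], [0.002, -0.004, -1.0]]
wrist_force: [-0.6, 0.0, 0.6]
gripper_width: -0.004
finger_force: 0.0
[ 0.58329044 -0.02317334  0.03444033] [-0.1248  0.0025] [-0.59498712  0.03216444  0.55342417] -0.004057613743207286
```

View pics/c.png

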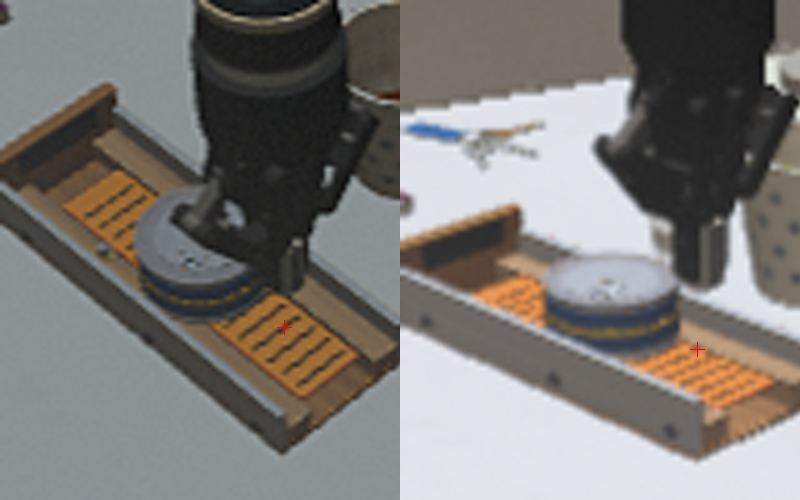

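The visible fingertip (290,290 left; 700,285 right) is still about 3 cm above the reported TCP. I'll feel for the strip by force.

```bash
python3 -m creep '[0,0,-0.5,0,0,0,0,-1,0,0,0,0,-1.2,0,0,0,0,-1.2,0,0]'; python3 -m creep '[0,0,-0.4,0,0,0,0,-0.6,0,0,0,0,-0.6,0,0]'
```

```text
time_s: 3.02
ee_pos: [0.5853, -0.0228, 0.0244]
orientation: [[-0.304, 0.953, -0.0], [0.953, 0.304, 0.0], [0.0, -0.0, -1.0]]
wrist_force: [0.2, 0.5, -0.6]
gripper_width: 0.0
finger_force: 0.0
time_s: 3.27
ee_pos: [0.585, -0.0227, 0.018]
orientation: [[-0.304, 0.953, -0.001], [0.953, 0.304, 0.0], [0.0, -0.001, -1.0]]
wrist_force: [-0.7, -0.5, 0.1]
gripper_width: -0.003
finger_force: 0.0
```

```bash
python3 -m creep '[0,0,-0.4,0,0,0,0,-0.8,0,0,0,0,-0.8,0,0]'; python3 -m creep '[0,0,-0.4,0,0,0,0,-0.8,0,0,0,0,-0.8,0,0]'
python3 - <<'E'
from bench import ctrl
from h import *
import cv2
st=ctrl.state();e=st["ee_pos"];print(e,lane(e),st["wrist_force"],st["joint_efforts"].round(2))
ims=[]
for n,(r,c) in {"scene":((120,240),(190,290)),"side":((160,240),(210,290))}.items():
    s=ctrl.snapshot(n);K,T=s["intrinsics"],s["cam_to_world"];f=500/(r[1]-r[0])
    im=cv2.resize(np.ascontiguousarray(s["pixels"][r[0]:r[1],c[0]:c[1],::-1]),None,fx=f,fy=f,interpolation=cv2.INTER_CUBIC)
    u,v=proj(K,T,e);cv2.drawMarker(im,(int((u-c[0])*f),int((v-r[0])*f)),(0,0,255),0,14,1);ims.append(im[:500,:400])
cv2.imwrite("pics/d.png",np.hstack(ims))
E
```

```text
time_s: 3.52
ee_pos: [0.5847, -0.0227, 0.0095]
orientation: [[-0.304, 0.953, -0.002], [0.953, 0.304, 0.0], [0.001, -0.002, -1.0]]
wrist_force: [-0.3, -0.0, 0.4]
gripper_width: -0.0
finger_force: 0.0
time_s: 3.77
ee_pos: [0.5847, -0.0227, 0.0015]
orientation: [[-0.304, 0.953, -0.002], [0.953, 0.304, 0.0], [0.001, -0.002, -1.0]]
wrist_force: [0.3, -0.1, -1.1]
gripper_width: -0.002
finger_force: 0.0
[ 0.58468397 -0.02273379  0.00153413] [-0.1248  0.001 ] [ 0.28962787 -0.06995225 -1.1129522 ] [-2.000e-02 -4.128e+01  3.178e+01 -1.800e-01  0.000e+00  0.000e+00]
```

View pics/d.png

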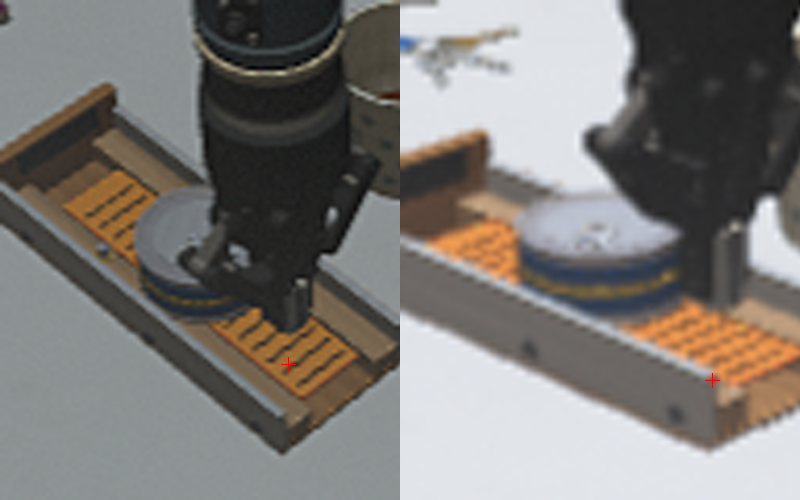

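The tip is visibly still above the strip (290,330 left; 725,305 right), so the reported TCP sits well below the real tip. I'll keep feeling downward.

```bash
python3 -m creep '[0,0,-0.3,0,0,0,0,-0.4,0,0,0,0,-0.4,0,0]'|egrep 'time|ee|wrist'; python3 -m creep '[0,0,-0.2,0,0,0,0,-0.3,0,0,0,0,-0.3,0,0]'|egrep 'time|ee|wrist'
```

```text
time_s: 4.12
ee_pos: [0.5853, -0.0228, -0.0016]
wrist_force: [-0.3, -0.3, -0.5]
time_s: 4.37
ee_pos: [0.5853, -0.0228, -0.0046]
wrist_force: [-0.7, -0.4, -1.4]
```

```bash
for i in 1 2; do python3 -m creep '[0,0,-0.2,0,0,0,0,-0.3,0,0,0,0,-0.3,0,0]'|egrep 'time|ee|wrist'; done
```

```text
time_s: 4.62
ee_pos: [0.5852, -0.0228, -0.0077]
wrist_force: [-0.3, -0.0, 1.1]
time_s: 4.87
ee_pos: [0.5852, -0.0228, -0.0107]
wrist_force: [-0.7, -0.1, -0.1]
```

```bash
python3 -m creep '[0,0,-0.2,0,0,0,0,-0.3,0,0,0,0,-0.3,0,0]'|egrep 'time|ee|wrist'
python3 - <<'E'
from bench import ctrl
from h import *
import cv2
ims=[]
for n,(r,c) in {"scene":((140,220),(200,264)),"side":((160,240),(210,274))}.items():
    s=ctrl.snapshot(n);f=500/(r[1]-r[0])
    ims.append(cv2.resize(np.ascontiguousarray(s["pixels"][r[0]:r[1],c[0]:c[1],::-1]),None,fx=f,fy=f,interpolation=cv2.INTER_CUBIC)[:500,:400])
cv2.imwrite("pics/e.png",np.hstack(ims))
E
```

```text
time_s: 5.12
ee_pos: [0.5852, -0.0228, -0.0137]
wrist_force: [-0.1, 0.2, -0.3]
```

View pics/e.png

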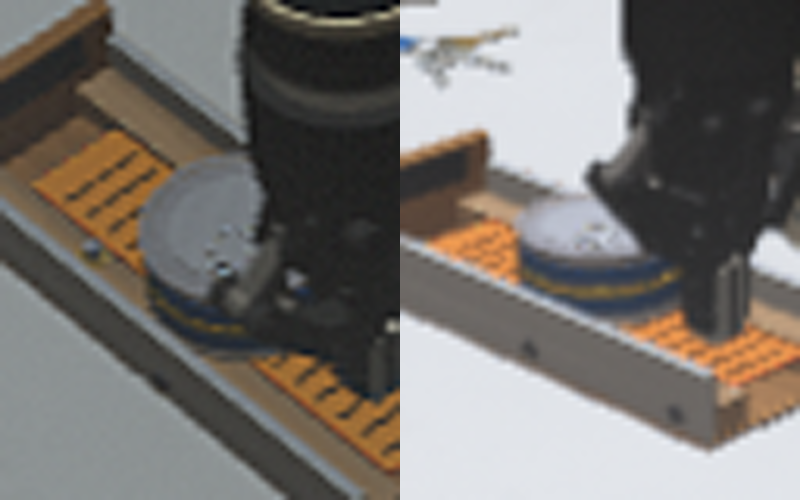

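The tip is now only millimetres above the strip (725,335 right); tin and pins are undisturbed.

```bash
for i in 1 2; do python3 -m creep '[0,0,-0.2,0,0,0,0,-0.2,0,0]'|egrep 'time|ee|wrist'; done
```

```text
time_s: 5.38
ee_pos: [0.586, -0.0229, -0.0151]
wrist_force: [0.1, 0.4, 2.0]
time_s: 5.55
ee_pos: [0.586, -0.0229, -0.0168]
wrist_force: [-0.2, 0.6, 3.1]
```

Contact: the strip starts moving at a TCP reading of about -15 mm, so the readout is about 35 mm lower than the real tip. I'll move 20 mm back, clear of the tin, and press fully there before pushing.

```bash
python3 -m creep '[0,0,0.5,0,0,0.3,-0.95,0.5,0,0,0.61,-1.9,0.5,0,0,0.61,-1.9,0,0,0,0.61,-1.9,-0.4,0,0,0.61,-1.9,-0.6,0,0,0.61,-1.9,-0.6,0,0]'|egrep 'time|ee|wrist'; for i in 1 2; do python3 -m creep '[0,0,-0.1,0,0,0,0,-0.1,0,0]'|egrep 'time|ee|wrist'; done
```

```text
time_s: 6.13
ee_pos: [0.5926, -0.0431, -0.0228]
wrist_force: [1.7, -3.4, 6.0]
time_s: 6.3
ee_pos: [0.5926, -0.043, -0.0233]
wrist_force: [0.0, -4.7, 5.9]
time_s: 6.47
ee_pos: [0.5927, -0.043, -0.0241]
wrist_force: [0.3, -3.7, 5.5]
```

```bash
for i in 1 2 3; do python3 -m creep '[0,0,-0.15,0,0,0,0,-0.15,0,0]'|egrep 'time|ee|wrist'; done
```

```text
time_s: 6.63
ee_pos: [0.5927, -0.043, -0.0243]
wrist_force: [-0.3, -3.9, 11.7]
time_s: 6.8
ee_pos: [0.5928, -0.0431, -0.0245]
wrist_force: [-3.2, -3.2, 15.4]
time_s: 6.97
ee_pos: [0.5929, -0.043, -0.0247]
wrist_force: [-5.0, -3.7, 21.1]
```

The strip is at its stop (force rising while the position holds). Next I push along the lane.

```bash
python3 -m creep '[-0.15,0.48,0.05,0,0,-0.3,0.95,0.05,0,0,-0.46,1.43,0.05,0,0,-0.61,1.9,0.05,0,0,-0.61,1.9,0.05,0,0]'|egrep 'time|ee|wrist';  python3 -m creep '[-0.15,0.48,0,0,0,-0.3,0.95,0,0,0,-0.46,1.43,0,0,0,-0.61,1.9,0,0,0,-0.61,1.9,0,0,0]'|egrep 'time|ee|wrist'; python3 - <<'E'
from bench import ctrl
from h import *
import cv2
ims=[]
for n,(r,c) in {"wrist":((0,420),(80,480)),"side":((160,240),(210,274))}.items():
    s=ctrl.snapshot(n);f=500/(r[1]-r[0])
    ims.append(cv2.resize(np.ascontiguousarray(s["pixels"][r[0]:r[1],c[0]:c[1],::-1]),None,fx=f,fy=f,interpolation=cv2.INTER_CUBIC)[:500,:400])
cv2.imwrite("pics/f.png",np.hstack(ims)); print(lane(ctrl.state()["ee_pos"]))
E
```

```text
time_s: 7.38
ee_pos: [0.5902, -0.0258, -0.0243]
wrist_force: [2.2, -7.8, 13.8]
time_s: 7.8
ee_pos: [0.5845, -0.0066, -0.0243]
wrist_force: [1.9, -6.2, 13.3]
[-0.1094 -0.0037]
```

```bash
python3 -m creep '[-0.25,0.42,0,0,0,-0.5,0.85,0,0,0,-0.7,1.35,0,0,0,-0.9,1.82,0,0,0,-0.9,1.82,0,0,0]'|egrep 'time|ee|wrist'; python3 - <<'E'
from bench import ctrl
from h import *
import cv2
ims=[]
for n,(r,c) in {"wrist":((0,420),(80,480)),"side":((150,230),(210,274))}.items():
    s=ctrl.snapshot(n);f=500/(r[1]-r[0])
    ims.append(cv2.resize(np.ascontiguousarray(s["pixels"][r[0]:r[1],c[0]:c[1],::-1]),None,fx=f,fy=f,interpolation=cv2.INTER_CUBIC)[:500,:400])
    K,T=s["intrinsics"],s["cam_to_world"]
cv2.imwrite("pics/f.png",np.hstack(ims)); print(lane(ctrl.state()["ee_pos"]))
s=ctrl.snapshot("wrist");K,T=s["intrinsics"],s["cam_to_world"]
# tin lid front in wrist view: predicted circle positions for tin centres, and colour profile down the centre line
print(T.round(3).tolist())
for x in(-.055,-.04,-.02,0):
    g=lambda a,z:np.r_[L[0]+np.cos(L[2])*a,L[1]+np.sin(L[2])*a,z]
    print(x,np.round(proj(K,T,g(x+.0377,.054))),np.round(proj(K,T,g(x,.054))))
E
```

```text
time_s: 8.32
ee_pos: [0.576, 0.0118, -0.0242]
wrist_force: [2.9, -6.7, 13.6]
[-0.0893 -0.0012]
[[0.953, -0.282, -0.109, 0.548], [0.302, 0.898, 0.319, 0.094], [0.008, -0.337, 0.942, 0.152], [0.0, 0.0, 0.0, 1.0]]
-0.055 [276. 145.] [277. 256.]
-0.04 [276.  92.] [276. 215.]
-0.02 [275.  12.] [276. 154.]
0 [275. -82.] [276.  84.]
```

View pics/f.png

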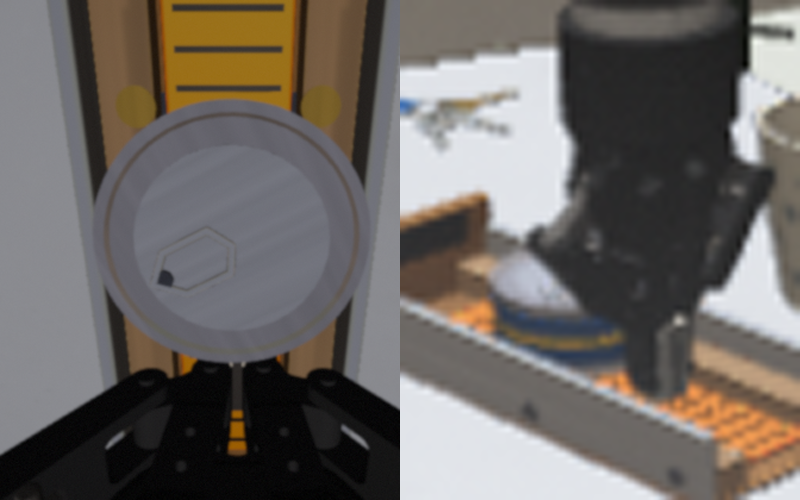

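The wrist view shows both pins sunk flush at (135,105) and (320,105) and the tin centred at (232,230), pushed about 18 mm and still before the pins. Pushing on with the strip held down.

```bash
python3 -m creep '[-0.15,0.48,0,0,0,-0.3,0.95,0,0,0,-0.46,1.43,-0.03,0,0,-0.61,1.9,-0.03,0,0,-0.76,2.38,-0.03,0,0,-0.91,2.86,-0.03,0,0]'|egrep 'time|ee|wrist'; python3 -m creep '[-0.15,0.48,0,0,0,-0.3,0.95,0,0,0,-0.46,1.43,0,0,0,-0.61,1.9,0,0,0,-0.76,2.38,0,0,0,-0.91,2.86,0,0,0,-0.91,2.86,0,0,0]'|egrep 'time|ee|wrist'
python3 -c "
from bench import ctrl;from h import *
print(lane(ctrl.state()['ee_pos']))"
```

```text
time_s: 8.97
ee_pos: [0.5675, 0.0388, -0.0242]
wrist_force: [3.2, -10.0, 14.1]
time_s: 9.55
ee_pos: [0.5582, 0.0685, -0.0241]
wrist_force: [2.3, -7.7, 14.6]
[-0.0298 -0.0015]
```

```bash
python3 -m creep '[-0.1,0.32,0,0,0,-0.2,0.64,0,0,0,-0.3,0.95,0,0,0,-0.3,0.95,0,0,0]'|egrep 'time|ee|wrist'; for i in 1 2; do python3 -m creep '[-0.06,0.19,0,0,0,-0.06,0.19,0,0,0]'|egrep 'time|ee|wrist';done
python3 -c "
from bench import ctrl;from h import *
print(lane(ctrl.state()['ee_pos']))"
```

```text
time_s: 9.88
ee_pos: [0.5552, 0.0778, -0.0242]
wrist_force: [2.7, -9.0, 16.4]
time_s: 10.05
ee_pos: [0.5548, 0.0794, -0.0242]
wrist_force: [2.6, -9.4, 15.5]
time_s: 10.22
ee_pos: [0.5542, 0.0812, -0.0241]
wrist_force: [3.5, -9.5, 15.2]
[-0.0166 -0.0016]
```

```bash
for i in 1 2; do python3 -m creep '[-0.06,0.19,0,0,0,-0.06,0.19,0,0,0]'|egrep 'time|ee|wrist';done
python3 -c "
from bench import ctrl;from h import *
print(lane(ctrl.state()['ee_pos']))"
```

```text
time_s: 10.38
ee_pos: [0.5539, 0.0822, -0.0241]
wrist_force: [3.6, -12.5, 15.0]
time_s: 10.55
ee_pos: [0.5539, 0.0821, -0.0241]
wrist_force: [5.5, -16.4, 14.5]
[-0.0156 -0.0016]
```

The tin has reached the end wall (lane force rising, tool stopped). I'll back off while still pressing, then lift.

```bash
python3 -m creep '[0.06,-0.19,0,0,0,0.12,-0.38,0,0,0,0.21,-0.67,0,0,0,0.27,-0.86,0,0,0,0.27,-0.86,0,0,0]'|egrep 'time|ee|wrist'; python3 -m creep '[0,0,0.4,0,0,0,0,1,0,0,0,0,2,0,0,0,0,4,0,0,0,0,7,0,0,0.6,-1.9,10,0,0,1.2,-3.8,13,0,0,1.8,-5.7,14,0,0,2.4,-7.6,14,0,0,3.0,-9.5,14,0,0,3.0,-9.5,14,0,0]'|egrep 'time|ee|wrist'
cat > chk.py <<'E'
from bench import ctrl
from h import *
import cv2
s=ctrl.snapshot("wrist");K,T=s["intrinsics"],s["cam_to_world"];im=s["pixels"]
g=lambda a,b,z:np.r_[L[0]+np.cos(L[2])*a-np.sin(L[2])*b,L[1]+np.sin(L[2])*a+np.cos(L[2])*b,z]
for b in(.03,-.03):
  for z in(.0265,.02):print("pin",b,z,np.round(proj(K,T,g(0,b,z)),1))
gray=cv2.cvtColor(im,cv2.COLOR_RGB2GRAY)
c=cv2.HoughCircles(cv2.medianBlur(gray,3),cv2.HOUGH_GRADIENT,1.5,100,param1=80,param2=30,minRadius=30,maxRadius=80)
if c is not None:
  for u,v,r in c[0][:3]:print("circle",u,v,r,lane(ray(K,T,u,v,.054)))
for b in(.03,-.03):
  u,v=np.round(proj(K,T,g(0,b,.0265))).astype(int)
  if 8<=u<552 and 8<=v<412:print(gray[v-8:v+9,u-8:u+9])
E
python3 chk.py
```

```text
time_s: 10.97
ee_pos: [0.5538, 0.0825, -0.0242]
wrist_force: [-0.1, 3.1, 18.1]
time_s: 11.88
ee_pos: [0.5787, -0.0177, 0.1093]
wrist_force: [-0.2, 0.4, -0.8]
pin 0.03 0.0265 [244.3  48.3]
pin 0.03 0.02 [245.3  49.5]
pin -0.03 0.0265 [326.5  47.8]
pin -0.03 0.02 [325.4  49.1]
circle 282.75 104.25 65.85 [-0.0384  0.0022]
circle 533.25 147.75 60.75 [-0.0688 -0.1774]
circle 284.25 204.75 52.65 [-0.1115  0.001 ]
[[90 91 92 89 86 83 82 80 80 78 77 76 76 75 69 55 49]
 [90 91 89 88 87 86 84 85 83 83 80 79 78 77 71 56 50]
 [89 90 90 89 86 86 86 86 86 87 84 82 81 78 72 57 51]
 [89 90 89 88 87 86 87 89 90 89 89 86 83 80 72 60 52]
 [87 88 89 88 89 88 88 89 90 91 91 88 86 83 76 59 50]
 [89 88 89 91 91 91 90 91 91 90 90 88 88 85 77 62 49]
 [87 87 89 92 94 93 93 93 91 91 89 89 88 87 79 63 48]
 [87 87 89 92 93 94 94 92 91 90 86 86 88 85 82 66 51]
 [87 87 89 93 93 94 93 94 93 89 85 83 86 85 82 70 54]
 [85 85 88 91 94 94 93 93 94 90 83 80 83 86 82 72 55]
 [86 85 88 92 93 94 94 94 92 89 80 75 80 84 83 72 58]
 [86 86 89 92 93 94 92 94 91 85 75 73 79 84 83 74 59]
 [86 86 88 89 92 92 92 92 88 80 69 69 78 
[... 448 characters left out ...]
87 87 88 88 89 90 91 92 91 90 87 83 80 78 77 75 77]
 [87 88 88 89 92 93 93 94 92 92 88 85 81 78 77 76 76]
 [85 87 90 92 93 93 94 95 93 91 88 85 81 78 77 76 77]
 [82 86 91 94 93 93 94 93 93 91 88 85 82 78 77 76 77]
 [76 84 91 94 94 93 93 93 92 90 88 87 83 79 78 76 77]
 [73 82 90 93 93 93 94 93 92 90 87 86 83 79 78 77 77]
 [70 79 89 93 93 94 93 92 91 88 87 86 83 81 77 77 76]
 [66 76 86 92 93 93 93 91 90 88 87 86 83 79 77 77 76]
 [66 68 80 87 89 92 90 89 89 88 87 86 83 79 77 76 76]
 [70 64 69 77 82 84 85 86 88 88 87 84 82 79 76 75 77]
 [78 68 64 68 73 76 80 85 88 89 88 84 80 78 77 77 76]
 [84 78 71 69 72 79 82 87 90 89 87 83 79 77 77 76 77]
 [87 84 81 80 82 84 88 88 90 89 85 82 79 78 76 77 77]]
```

```bash
cat > chk2.py <<'E'
from bench import ctrl
from h import *
import cv2
from scipy.ndimage import map_coordinates as mc
g=lambda a,b,z:np.r_[L[0]+np.cos(L[2])*a-np.sin(L[2])*b,L[1]+np.sin(L[2])*a+np.cos(L[2])*b,z]
th=np.linspace(0,2*np.pi,180)
for n in("scene","side"):
    s=ctrl.snapshot(n);K,T=s["intrinsics"],s["cam_to_world"];G=cv2.cvtColor(s["pixels"],cv2.COLOR_RGB2GRAY).astype(float)
    M=np.hypot(cv2.Sobel(G,-1,1,0),cv2.Sobel(G,-1,0,1));R=[]
    for x in np.arange(-.07,.06,.001):
      for z in (.052,.054,.056):
       for y in(-.002,0,.002):
        p=np.array([proj(K,T,g(x+.0373*np.cos(t),y+.0373*np.sin(t),z)) for t in th])
        R.append((mc(M,[p[:,1],p[:,0]],order=1).mean().round(1),round(x,3),y,z))
    print(n,sorted(R)[-5:])
    for b in(.03,-.03):
      u,v=np.round(proj(K,T,g(0,b,.0245))).astype(int);print("pin",b,u,v,s["pixels"][v-3:v+4,u].tolist(),s["pixels"][v,u-4:u+5].tolist())
s=ctrl.snapshot("wrist");K,T=s["intrinsics"],s["cam_to_world"]
for b in(.03,-.03):
    u,v=np.round(proj(K,T,g(-.002,b,.0265))).astype(int);print("wrist pin",s["pixels"][v,u-12:u+13:2].tolist())
E
python3 chk2.py
```

```text
scene [(np.float64(163.5), np.float64(0.038), -0.002, 0.056), (np.float64(164.3), np.float64(0.039), -0.002, 0.054), (np.float64(167.1), np.float64(0.038), -0.002, 0.054), (np.float64(167.7), np.float64(0.036), -0.002, 0.056), (np.float64(171.6), np.float64(0.037), -0.002, 0.056)]
pin 0.03 215 180 [[119, 81, 45], [95, 86, 86], [93, 100, 109], [52, 56, 62], [76, 70, 56], [102, 86, 52], [121, 108, 93]] [[120, 111, 104], [122, 102, 63], [83, 75, 53], [59, 62, 66], [52, 56, 62], [102, 91, 59], [93, 84, 60], [117, 71, 51], [152, 97, 50]]
pin -0.03 233 167 [[107, 89, 68], [110, 107, 105], [111, 117, 128], [64, 67, 71], [53, 51, 52], [117, 101, 57], [112, 104, 81]] [[53, 52, 54], [83, 74, 59], [100, 88, 57], [81, 76, 66], [64, 67, 71], [58, 57, 54], [107, 93, 55], [116, 99, 68], [108, 92, 73]]
side [(np.float64(242.8), np.float64(0.036), 0, 0.056), (np.float64(243.9), np.float64(0.039), -0.002, 0.056), (np.float64(247.2), np.float64(0.036), -0.002, 0.056), (np.float64(247.4), np.float64(0.038), -0.002, 0.056), (np.float64(248.9), np.float64(0.037), -0.002, 0.056)]
pin 0.03 221 203 [[69, 73,
[... 241 characters left out ...]
, [231, 156, 95]]
pin -0.03 237 197 [[106, 101, 98], [119, 116, 116], [145, 142, 147], [110, 106, 106], [129, 114, 96], [184, 146, 104], [191, 116, 75]] [[69, 69, 73], [115, 105, 95], [174, 148, 116], [136, 123, 113], [110, 106, 106], [124, 110, 92], [148, 126, 103], [142, 124, 107], [124, 112, 102]]
wrist pin [[110, 85, 60], [110, 86, 51], [106, 84, 42], [96, 88, 82], [94, 92, 99], [94, 93, 101], [91, 91, 98], [78, 72, 69], [101, 80, 36], [100, 79, 36], [63, 51, 40], [117, 72, 25], [145, 105, 24]]
wrist pin [[89, 72, 37], [105, 82, 36], [79, 67, 51], [87, 85, 92], [94, 92, 100], [93, 92, 99], [93, 90, 93], [103, 85, 54], [105, 82, 40], [96, 74, 51], [94, 73, 53], [95, 73, 52], [67, 53, 38]]
```

The tin is flat at lane x = +37 mm. Both steel pins are up behind it, and the arm is clear.

```bash
python3 -c "
from bench import ctrl
print(ctrl.finish_job())"
```

```text
the job is handed in; nothing more can be done
None
```

The tin is locked in the bay at lane x ≈ +37 mm with both pins up behind it. The arm is clear, I never moved it near the mug, shaker or candle, and I handed the job in at about 12 s.

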